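# Put the hand tools back in their foam drawer modules

### The arm

A 7-joint arm with a two-finger parallel gripper is mounted at the origin on the work surface. World frame = base frame: x ahead of the robot, y to its left, z up, the work surface at z = 0. Lengths are in mm, angles in rad, forces in N, time in s.
With the tool pointing down it reaches from about 400 to 900 mm from the base axis. Payload 5.5 kg.
Tool frame: the origin (TCP) lies midway between the tips of the shut fingers; the grasp point (between the pads) lies 19 mm behind it (grip_depth is the distance from the TCP to the grasp point, in mm); z points along the fingers, y is the line along which they close (so a half turn about z gives the same grasp; the last joint's range is limited). The gripper opens to 85 mm and grips with 20 to 120 N. Pads are 22 mm wide; open, the fingers measure 114 mm over their backs; the gripper's body (76 mm by 85 mm) begins 54 mm behind the grasp point. The pads swing forward as they close: fully open they stand 13 mm farther back than shut.
Start: joints at [-0.96, 0.501, -0.427, 1.55, 0.221, 1.138, -0.21], TCP at [221.501, 611.095, 197.41] pointing down, gripper open.
Joint ranges: [-2.88, 2.88], [-0.31, 2.03], [-1.54, 1.56], [0.2, 2.42], [-1.41, 4.55], [0.19, 2.02], [-2.57, 2.57]. Speed limits (rad/s): [2.57, 2.57, 3.14, 3.14, 3.14, 3.14, 3.14].

### API

Orientations are given as a 3x3 rotation matrix whose columns are the frame's x, y, z axes.
In Python, from cell import observe, camera, job_done, grip_depth gives the robot as it stands.
- The arm moves only by the shell command python3 -m inch 'ROWS' [FORCE]. ROWS is JSON, one flat list of numbers, 7 for each row, row after row: the shift along the world's x, y, z each as a share of 100 mm, from -1 to 1, then the turn, a rotation vector about the world's x, y, z each as a share of pi/2 rad, from -1 to 1, then the closure, from -1 (fully open) to 1 (shut). A call has 1 to 20 rows; each row shifts and turns the commanded pose from where the row before left it; what a row does not reach is not made up. A row lasts 1/12 s, in which the tool goes at most 41.7 mm and 7.16 degrees, less where a joint would pass 70% of its speed; a pose out of reach is approached as far as the arm can. A call with a number of a shift or a turn outside -1 to 1 is refused whole. A call with a gripper value outside its range is refused whole. The fingers move at their own pace and stop on an object; FORCE is the grip in N (left out, the last holds). Time passes only in rows, so rows that do not move let the fingers close. It gives the time, the measured TCP pose, the force, the opening and the grip force at its end, in the units of the state.
- observe(): the state, without advancing time (a new reading comes with each control period).
- camera(name): name is "side" or "top"; returns a dict with "img" (420x560x3 uint8, blue, green, red), "K" (3x3 intrinsics, pixels), "T" (4x4, takes a point from camera to world coordinates). Camera axes: x right, y up, looking along -z (the intrinsics and any distortion apply to the point x, -y, -z); pixel columns grow to the right and rows downward; lengths in mm; the calibration is good to about 2 mm. A picture is of the moment at which its call begins. There is no depth.
- job_done(): hands the job in; it is judged then, once.
The state is a dict: "clock": time; "q": joint angles; "qvel": joint speeds; "effort": joint torques, N m; "tool_pos": TCP position; "tcp_rot": TCP orientation; "ft_force": force on the tool from outside, world axes, zero at the start; "wrist_torque": the same for the moment, N m; "finger_gap": opening from 0.0 (shut) to 1.0 (fully open); "finger_force": force on a finger pad.
Only numpy, scipy, OpenCV 4.12 (cv2) and the standard library are available. Lean on these libraries where they do the work, as an engineer would, in place of code of your own. Each camera call takes 0.05 s, during which the arm holds its last target. There are 200 camera calls.

### The job

Tidy the four hand tools off the bench: put the larger plane, the smaller plane, the marking gauge and the tape measure each into the foam module whose cut-out has its shape and size, lying flat on the floor of the cut-out and in line with it. Set them down rather than dropping them, and do not knock or shift the glue bottle or the mug.

Things in the scene. Friction and masses are not known exactly. Their poses are not given: they have to be found in the camera images.
- block_plane_center (a point): The larger plane: dark steel, brass cap, wooden knob, standing on its sole. Sole 140 x 42 mm with rounded ends; flat upright cheeks, 42 mm over both, 34 mm high over the middle 58 mm of the length; cap to about 40 mm. 0.48 kg (varies). Point: mid length and width, 17 mm above its underside; x along its length to the knob, y across the cheeks, z up.
- trim_plane_center (a point): The smaller plane, of the same make: sole 90 x 28 mm with rounded ends; flat upright cheeks, 28 mm over both, 30 mm high over the middle 37 mm of the length; cap to about 33 mm. 0.2 kg (varies). Point: mid length and width, 15 mm above its underside; x along its length to the knob, y across the cheeks, z up.
- gauge_center (a point): Wooden marking gauge: pale stem 150 mm long, 18 x 18 mm, through the middle of a darker stock 28 (along the stem) x 54 (across) x 44 mm high, thumbscrew on top to 55 mm. Rests on the stock, stem 13 mm clear of the support. 0.14 kg (varies). Point: centre of the stock, 22 mm above its underside; x along the stem, y across, z up.
- tape_center (a point): Pocket tape measure, grey case lying on its side: 61 (x) x 54 (y) x 30 mm high, round at -x, square at +x with a small hook. 0.17 kg (varies). Point: middle of the case, 15 mm above its underside; y across the two flat sides, 54 mm apart, z up.
- foam_block_plane: Fixed foam module 184 x 104 x 15 mm (x, y, z), black over blue; its recess, cut 7 mm deep to the blue (floor 8 mm above the bench), is 8 mm wider all round than its tool. Origin: underside, below the recess centre; x along the long side, z up. Recess: 156 x 58 mm, oblong with cut corners (larger plane).
- foam_trim_plane: Fixed foam module 184 x 104 x 15 mm (x, y, z), black over blue; its recess, cut 7 mm deep to the blue (floor 8 mm above the bench), is 8 mm wider all round than its tool. Origin: underside, below the recess centre; x along the long side, z up. Recess: 106 x 44 mm, oblong with cut corners (smaller plane).
- foam_gauge: Fixed foam module 184 x 104 x 15 mm (x, y, z), black over blue; its recess, cut 7 mm deep to the blue (floor 8 mm above the bench), is 8 mm wider all round than its tool. Origin: underside, below the recess centre; x along the long side, z up. Recess: a cross, 166 x 34 mm for the stem (along x) and 44 (x) x 70 mm (y) for the stock (marking gauge).
- foam_tape: Fixed foam module 184 x 104 x 15 mm (x, y, z), black over blue; its recess, cut 7 mm deep to the blue (floor 8 mm above the bench), is 8 mm wider all round than its tool. Origin: underside, below the recess centre; x along the long side, z up. Recess: 76 x 70 mm, nearly square with cut corners (tape measure, turned any way that fits).
- glue: Bystander: white glue bottle with orange nozzle, 53 mm in diameter, 136 mm high, standing loose in the middle of the work area. Origin: centre of its underside, z up.
- mug: Bystander: white mug, 80 mm in diameter, 90 mm high, standing loose on the far side of the bench. Origin: centre of its underside, z up.

How it is judged (in metres and radians):
At the end, for the whole second after the job is handed in: Each tool rests, at rest and flat (5 degrees), in its own recess: centre within 13 mm of the recess centre from above, at most 3 mm above its seat; planes and gauge in line within 15 degrees, either way round. Glue bottle and mug within 30 mm of where they stood (horizontal distance between block_plane_center and foam_block_plane below 0.013 m and z of block_plane_center in the frame of foam_block_plane below 0.028 m and angle between each of block_plane_center, trim_plane_center, gauge_center, tape_center's own z axis and vertical below 0.09 rad and linear speed of each of block_plane, trim_plane, gauge, tape below 0.02 m/s and angular speed of each of block_plane, trim_plane, gauge, tape below 0.2 rad/s and angle between the x axis of block_plane_center and the x axis of foam_block_plane, either way round below 0.26 rad and horizontal distance between trim_plane_center and foam_trim_plane below 0.013 m and z of trim_plane_center in the frame of foam_trim_plane below 0.026 m and angle between the x axis of trim_plane_center and the x axis of foam_trim_plane, either way round below 0.26 rad and horizontal distance between gauge_center and foam_gauge below 0.013 m and z of gauge_center in the frame of foam_gauge below 0.033 m and angle between the x axis of gauge_center and the x axis of foam_gauge, either way round below 0.26 rad and horizontal distance between tape_center and foam_tape below 0.013 m and z of tape_center in the frame of foam_tape below 0.026 m and distance of each of glue, mug from where it was at the start of the episode below 0.03 m); the robot touches nothing.
It fails at once if a tool is dropped from more than about 3 cm ((linear speed of block_plane above 0.8 m/s and contact force between each of the fingers, the arm and block_plane below 0.1 N) or (linear speed of trim_plane above 0.8 m/s and contact force between each of the fingers, the arm and trim_plane below 0.1 N) or (linear speed of gauge above 0.8 m/s and contact force between each of the fingers, the arm and gauge below 0.1 N) or (linear speed of tape above 0.8 m/s and contact force between each of the fingers, the arm and tape below 0.1 N)).
It fails at once if the glue bottle or the mug is knocked over or shifted by more than 30 mm (distance of any of glue, mug from where it was at the start of the episode above 0.03 m or angle between any of glue, mug's own z axis and vertical above 0.4 rad).
It also fails if it takes over 128 s, if anything falls off the work surface, if the arm or the gripper's body presses on something with over 40 N, if the wrist force passes 120 N, or if a joint passes its speed limit or range.

## Working session

There is one attempt and no reset: what is moved stays moved. The work goes in short steps, Python scripts to look and compute and a shell command to move; the robot and the scene stay as the last step left them, time stands still between calls to the robot, and variables do not carry over. Pictures are saved under pics/ and viewed, at most 16 in all, crops included, and the job is handed in when it is done.

```bash
mkdir -p pics; ls; python3 - <<'E'
from cell import *
import cv2
for n in ("top","side"):
    c=camera(n); cv2.imwrite(f"pics/{n}0.png",c["img"]); print(n,c["K"],c["T"].round(3), [k for k in c])
s=observe(); print(s, grip_depth)
E
```

```text
pics
top [[488.76513896   0.         274.40329668]
 [  0.         488.76513896 214.75663337]
 [  0.           0.           1.        ]] [[ 4.500000e-02  9.730000e-01 -2.250000e-01  2.982690e+02]
 [-9.990000e-01  4.300000e-02 -1.400000e-02 -9.070000e-01]
 [-4.000000e-03  2.250000e-01  9.740000e-01  1.440586e+03]
 [ 0.000000e+00  0.000000e+00  0.000000e+00  1.000000e+00]] ['img', 'K', 'T']
side [[420.70215421   0.         282.33463602]
 [  0.         420.70215421 216.93216115]
 [  0.           0.           1.        ]] [[-9.93000e-01  8.20000e-02 -8.90000e-02  5.11462e+02]
 [-1.20000e-01 -7.20000e-01  6.84000e-01  7.42491e+02]
 [-8.00000e-03  6.90000e-01  7.24000e-01  8.47555e+02]
 [ 0.00000e+00  0.00000e+00  0.00000e+00  1.00000e+00]] ['img', 'K', 'T']
{'clock': 0.1, 'q': array([-0.95980213,  0.5017529 , -0.42681966,  1.55132896,  0.22081502,
        1.13827829, -0.21028058]), 'qvel': array([-3.23363183e-05, -1.55536243e-03, -1.25092784e-03, -2.40851645e-03,
       -6.67041695e-04,  4.95498784e-04,  5.27152483e-04]), 'effort': array([-1.01740510e-02, -5.70814276e+01, -5.83805993e+00, -2.81746066e+01,
        1.05176435e-02,  5.46265612e-03,  4.33886441e-06]), 'tool_pos': array([221.34048839, 610.44611923, 196.4717853 ]), 'tcp_rot': array([[-9.40154525e-01,  3.40747797e-01, -6.38731340e-04],
       [ 3.40748390e-01,  9.40153187e-01, -1.58737543e-03],
       [ 5.96106234e-05, -1.71002487e-03, -9.99998536e-01]]), 'ft_force': array([ 0.34300081, -0.21546505,  1.04895175]), 'wrist_torque': array([-0.01913704, -0.00831973, -0.03179912]), 'finger_force': 0.0, 'finger_gap': 0.9950684185465005} 18.700000000000003
```

View pics/top0.png

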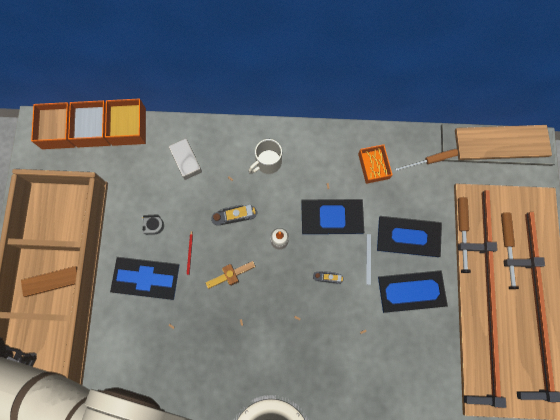

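View pics/side0.png

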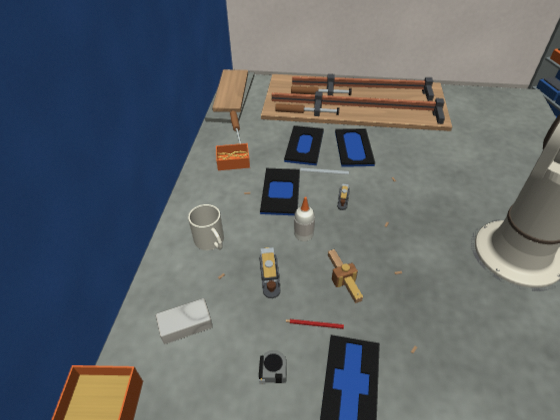

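The top view shows the tools at these pixels:
- gauge (230,273)
- larger plane (234,214)
- smaller plane (328,277)
- tape (152,224)

The foam modules are gauge (145,279), tape (333,216), small plane (409,237) and large plane (412,291). The glue is at (280,238) and the mug at (267,155).

Next I'll measure with masks and check them on one enlarged picture.

```bash
cat > h.py <<'E'
import numpy as np, cv2
from cell import *
def ray(c,p,z):
    p=np.atleast_2d(np.asarray(p,float)); K,T=c["K"],c["T"]
    d=np.c_[(p[:,0]-K[0,2])/K[0,0],-(p[:,1]-K[1,2])/K[1,1],-np.ones(len(p))]@T[:3,:3].T
    return (T[:3,3]+d*((z-T[2,3])/d[:,2])[:,None])[:,:2]
def proj(c,P):
    q=(np.asarray(P,float)-c["T"][:3,3])@c["T"][:3,:3]
    return np.array([c["K"][0,2]-c["K"][0,0]*q[0]/q[2],c["K"][1,2]+c["K"][1,1]*q[1]/q[2]])
def rect(c,m,z):   # min-area rectangle of mask's biggest blob, in world at height z
    cs=cv2.findContours(m.astype(np.uint8),cv2.RETR_EXTERNAL,cv2.CHAIN_APPROX_NONE)[0]
    k=max(cs,key=cv2.contourArea)[:,0]
    (x,y),(w,h),a=cv2.minAreaRect(ray(c,k,z).astype(np.float32))
    if h>w: w,h,a=h,w,a+90
    return np.round([x,y,w,h,(a+90)%180-90],1)
def win(m,x0,x1,y0,y1):
    o=np.zeros_like(m); o[y0:y1,x0:x1]=m[y0:y1,x0:x1]; return o
E
python3 - <<'E'
from h import *
c=camera("top"); I=c["img"].astype(int); b,g,r=I[...,0],I[...,1],I[...,2]
blue=(b>120)&(b-r>80)
dark=(I.max(2)<45)
for n,w in dict(gauge=(105,185,250,305),tape=(295,370,192,240),trim=(370,445,212,260),block=(370,452,266,318)).items():
    print(n,"blue",rect(c,win(blue,*w),8),"module",rect(c,win(dark|blue,*w),15))
sat=(I.max(2)-I.min(2)>30); 
bg=cv2.medianBlur(c["img"],61).astype(int); fg=np.abs(I-bg).max(2)>28
for n,w,z in [("gauge",(200,262,255,292),22),("block",(206,262,198,230),17),("trim",(308,350,264,290),15),("tape",(138,168,208,240),20)]:
    print(n,rect(c,win(fg,*w),z)); 
print("glue",rect(c,win((r-b>60)&(r>150),268,292,225,250),125))
q=[cv2.resize(c["img"][y-20:y+20,x-27:x+27],None,fx=7,fy=7,interpolation=cv2.INTER_CUBIC) for x,y in[(230,273),(234,214),(328,277),(152,224)]]
cv2.imwrite("pics/crop1.png",np.vstack([np.hstack(q[:2]),np.hstack(q[2:])]))
E
```

```text
gauge blue [422.8 391.2 164.2  69.9 -87.5] module [422.2 389.3 163.4  69.6 -87.5]
tape blue [ 633.  -154.1   73.4   67.8  -87.5] module [ 633.  -156.2   78.9   70.6  -87.5]
trim blue [ 582.5 -383.8  101.9   42.4   86.7] module [ 575.1 -400.8  140.4   92.3   85.3]
block blue [ 419.6 -390.2  154.2   58.2  -81.8] module [ 418.4 -388.   181.3   99.   -82. ]
gauge [443.2 138.  147.3  61.5 -79.7]
block [623.5 140.8 139.2  50.1 -75.9]
trim [ 449.  -143.6   85.7   30.9   85. ]
tape [581.8 379.7  62.4  61.2 -83.9]
glue [540.1   4.9  10.9   5.6 -87.5]
```

View pics/crop1.png

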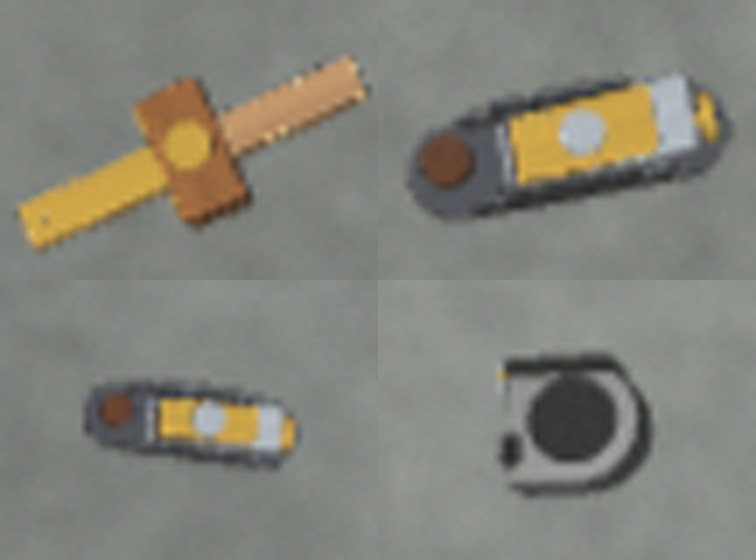

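The crop shows all four tools upright:
- The gauge stem runs from crop (30,228) to (357,78), with its screw at (187,145).
- The larger plane's knob is at left (445,160) and its cap screw at (582,130).
- The smaller plane's knob is at left (117,410) and its cap screw at (210,420).
- The tape's square end is to the left and its flat sides run along the image horizontal.

```bash
python3 - <<'E'
from h import *
c=camera("top"); I=c["img"].astype(int); b,g,r=I[...,0],I[...,1],I[...,2]
O=[(203,253),(207,194),(301,257),(125,204)]
def P(i,p,z):
    ox=378*(i%2); oy=280*(i//2)
    return ray(c,[O[i][0]+(p[0]-ox+.5)/7-.5,O[i][1]+(p[1]-oy+.5)/7-.5],z)[0]
def show(n,a,e): d=e-a; print(n,a.round(1),e.round(1),"mid",((a+e)/2).round(1),"ang",np.degrees(np.arctan2(d[1],d[0])).round(1),"len",np.hypot(*d).round(1))
show("stem",P(0,(357,78),31),P(0,(30,228),31)); print("screw",P(0,(187,145),55))
show("block knob-screw",P(1,(582,130),40),P(1,(445,160),34)); show("ends",P(1,(730,125),5),P(1,(408,175),5))
show("trim screw-knob",P(2,(210,420),33),P(2,(117,410),28)); show("ends",P(2,(300,435),5),P(2,(84,403),5))
show("tape top edge",P(3,(610,358),30),P(3,(505,360),30));show("tape lower",P(3,(600,480),30),P(3,(515,487),30))
show("tape x",P(3,(640,422),30),P(3,(507,422),30))
yel=(r-b>70)
for n,w,z in [("block",(218,262,198,230),40),("trim",(322,350,264,290),33)]: print(n,"cap",rect(c,win(yel,*w),z))
s=camera("side"); J=s["img"].astype(int)
br=(J[...,2]-J[...,0]>90)&(J[...,1]>90)
for n,w,z in[("block",(255,285,240,300),38),("trim",(335,352,180,210),31)]: print(n,"side cap",rect(s,win(br,*w),z))
blue=(J[...,0]>110)&(J[...,0]-J[...,2]>80)
for n,w in dict(gauge=(325,380,338,418),tape=(262,300,170,213),trim=(287,323,128,162),block=(337,373,130,162)).items(): print(n,"side blue",rect(s,win(blue,*w),8))
q=[cv2.resize(s["img"][y-40:y+40,x-50:x+50],None,fx=4,fy=4,interpolation=cv2.INTER_CUBIC)[20:-20] for x,y in[(345,275),(270,268),(343,196),(273,368)]]
cv2.imwrite("pics/crop2.png",np.vstack([np.hstack(q[:2]),np.hstack(q[2:])]))
E
```

```text
stem [475.8  72.5] [408.3 202.9] mid [442.1 137.7] ang 117.4 len 146.8
screw [442.55349816 138.50364021]
block knob-screw [624.5 132.9] [610.4 190.4] mid [617.4 161.7] ang 103.8 len 59.2
ends [637.7  72.6] [609.5 209.8] mid [623.6 141.2] ang 101.6 len 140.1
trim screw-knob [ 448.4 -150.5] [ 451.3 -112.7] mid [ 449.8 -131.6] ang 85.6 len 37.9
ends [ 446.8 -191.1] [ 456.1 -100.6] mid [ 451.5 -145.9] ang 84.1 len 91.0
tape top edge [608.8 364.5] [606.  408.9] mid [607.4 386.7] ang 93.6 len 44.5
tape lower [556.2 363.5] [551.6 398.9] mid [553.9 381.2] ang 97.3 len 35.7
tape x [581.8 349.1] [579.3 405.2] mid [580.5 377.1] ang 92.5 len 56.1
block cap [623.1 132.2  60.2  28.5 -71.8]
trim cap [ 447.7 -161.8   14.7   11.4  -87.5]
block side cap [624.5 137.6  67.7  27.6 -76.7]
trim side cap [ 451.6 -131.9   14.5   11.6   73.1]
gauge side blue [422.9 381.1 154.9  68.9  86. ]
tape side blue [ 633.2 -160.8   68.    64.9    6.4]
trim side blue [ 582.8 -393.1   95.4   41.2   86.9]
block side blue [ 420.4 -397.8  141.4   54.4  -81.9]
```

View pics/crop2.png

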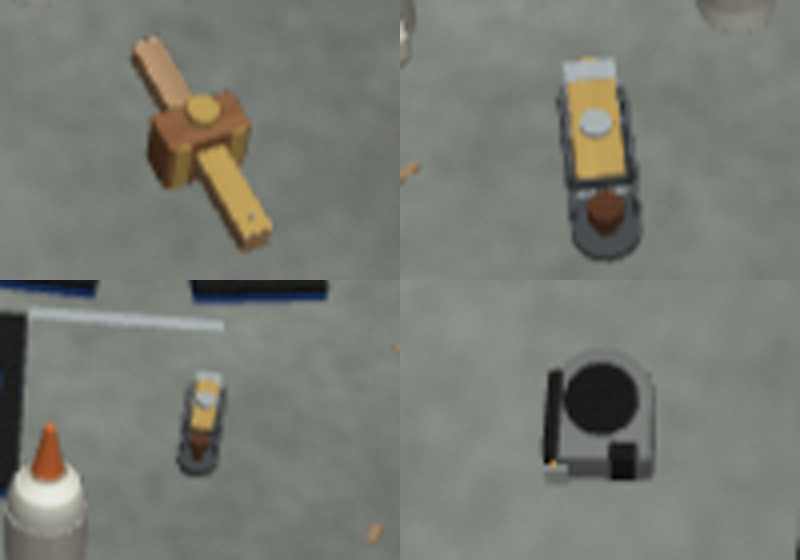

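The side view agrees: all tools are upright and clear of the glue. Starting with the gauge.

```bash
python3 -m inch '[0.138,-0.296,0,0,0,-0.068,-1, 0.138,-0.296,0,0,0,-0.068,-1, 0.138,-0.296,0,0,0,-0.068,-1, 0.138,-0.296,0,0,0,-0.068,-1, 0.138,-0.296,0,0,0,-0.068,-1, 0.138,-0.296,0,0,0,-0.068,-1, 0.138,-0.296,0,0,0,-0.068,-1, 0.138,-0.296,0,0,0,0,-1, 0.138,-0.296,0,0,0,0,-1, 0.138,-0.296,0,0,0,0,-1, 0.138,-0.296,0,0,0,0,-1, 0.138,-0.296,0,0,0,0,-1, 0.138,-0.296,0,0,0,0,-1, 0.138,-0.296,0,0,0,0,-1, 0.138,-0.296,0,0,0,0,-1, 0.138,-0.296,0,0,0,0,-1, 0,0,0,0,0,0,-1, 0,0,0,0,0,0,-1, 0,0,0,0,0,0,-1]' 40
cat >> h.py <<'E'
def st(*t):
    s=observe(); R=s["tcp_rot"]; print(round(s["clock"],1),"pos",s["tool_pos"].round(1),"yaw_y",np.degrees(np.arctan2(R[1,1],R[0,1])).round(1),"tiltxy",R[:2,2].round(3),"F",s["ft_force"].round(1),"gap",round(s["finger_gap"],3),"ff",round(s["finger_force"],1),"q7",s["q"][[0,6]].round(2))
if __name__=="__main__": st()
E
python3 h.py
```

```text
clock: 1.83
tool_pos: [442.0, 138.0, 197.4]
tcp_rot: [[-0.458, 0.889, -0.0], [0.889, 0.458, 0.0], [0.001, 0.0, -1.0]]
ft_force: [-0.4, 0.2, -0.0]
finger_gap: 1.004
finger_force: 0.0
1.8 pos [442.  138.  197.4] yaw_y 27.2 tiltxy [-0.  0.] F [-0.4  0.2 -0. ] gap 1.004 ff 0.0 q7 [-0.33  0.11]
```

```bash
python3 -m inch '[0,0,-0.3,0,0,0,-1, 0,0,-0.3,0,0,0,-1, 0,0,-0.3,0,0,0,-1, 0,0,-0.3,0,0,0,-1, 0,0,-0.3,0,0,0,-1, 0,0,-0.2,0,0,0,-1, 0,0,-0.12,0,0,0,-1, 0,0,0,0,0,0,-1, 0,0,0,0,0,0,1, 0,0,0,0,0,0,1, 0,0,0,0,0,0,1, 0,0,0,0,0,0,1, 0,0,0,0,0,0,1, 0,0,0,0,0,0,1, 0,0,0,0,0,0,1, 0,0,0,0,0,0,1, 0,0,0,0,0,0,1, 0,0,0,0,0,0,1]' 40 
python3 -m inch '[0,0,0.1,0,0,0,1, 0,0,0.2,0,0,0,1, 0,0,0.3,0,0,0,1,0,0,0.3,0,0,0,1, 0,0,0,0,0,0,1, 0,0,0,0,0,0,1]'; python3 h.py
python3 - <<'E'
from h import *
a=camera("top")["img"][200:330,130:330]; b=camera("side")["img"][200:330,250:450]
cv2.imwrite("pics/g1.png",np.hstack([cv2.resize(k,None,fx=2,fy=2) for k in(a,b)]))
E
```

```text
clock: 3.33
tool_pos: [443.0, 137.8, 16.4]
tcp_rot: [[-0.458, 0.889, 0.001], [0.889, 0.458, 0.001], [-0.0, 0.002, -1.0]]
ft_force: [-1.5, -0.0, 6.2]
finger_gap: 0.197
finger_force: 38.9
clock: 3.83
tool_pos: [444.0, 138.0, 107.6]
tcp_rot: [[-0.457, 0.889, 0.005], [0.889, 0.457, 0.002], [-0.001, 0.005, -1.0]]
ft_force: [-0.5, -0.0, -1.2]
finger_gap: 0.199
finger_force: 39.2
3.8 pos [444.  138.  107.6] yaw_y 27.2 tiltxy [0.005 0.002] F [-0.5 -0.  -1.2] gap 0.199 ff 39.2 q7 [-0.33  0.1 ]
```

View pics/g1.png

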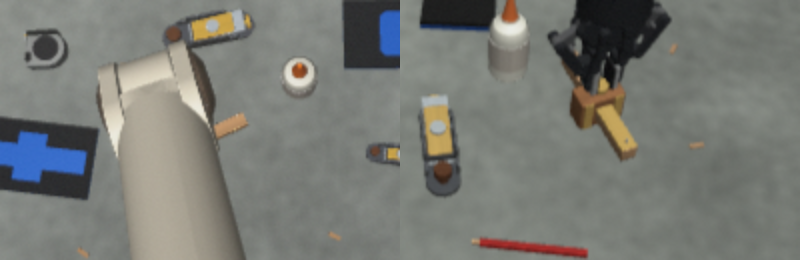

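```bash
python3 - <<'E'
from h import *
s=camera("side")
for P in [(443,138,22),(443,138,44),(443,138,44+92),(444,138,107.6),(412,199,22+92),(412,199,22)]: print(P,proj(s,P).round(1))
a=s["img"][200:290,295:395]
cv2.imwrite("pics/g2.png",cv2.resize(a,None,fx=6,fy=6,interpolation=cv2.INTER_CUBIC))
E
```

```text
(443, 138, 22) [344.  275.5]
(443, 138, 44) [344.9 270. ]
(443, 138, 136) [349.1 244.9]
(444, 138, 107.6) [347.3 253. ]
(412, 199, 114) [362.3 274.8]
(412, 199, 22) [357.1 298.5]
```

View pics/g2.png

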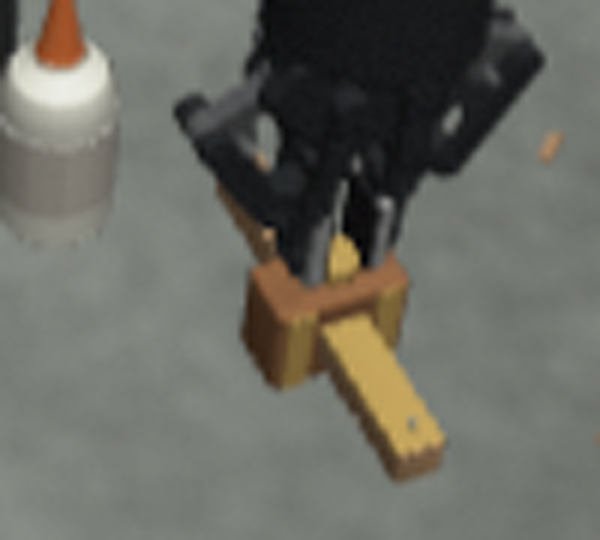

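The enlarged view shows the gauge lifted level, with the fingers centred over the stock at crop (350,270) and the thumbscrew between them. The opening is about 17 mm, which suggests they grip the stem or the screw rather than the stock sides. It is held firmly, so I'll carry it over and look before lowering.

```bash
python3 -m inch '[-0.0245,0.315,0,0,0,-0.069,1, -0.0245,0.315,0,0,0,-0.069,1, -0.0245,0.315,0,0,0,-0.069,1, -0.0245,0.315,0,0,0,-0.07,1, -0.0245,0.315,0,0,0,0,1, -0.0245,0.315,0,0,0,0,1, -0.0245,0.315,0,0,0,0,1, -0.0245,0.315,0,0,0,0,1, 0,0,0,0,0,0,1, 0,0,0,0,0,0,1, 0,0,0,0,0,0,1]' >/dev/null
python3 h.py
python3 - <<'E'
from h import *
s=camera("side")
a=s["img"][290:420,295:425]; t=camera("top")["img"][215:345,80:210]
cv2.imwrite("pics/g3.png",np.hstack([cv2.resize(k,None,fx=3,fy=3,interpolation=cv2.INTER_CUBIC) for k in (a,t)]))
E
```

```text
4.9 pos [421.8 388.1 103.6] yaw_y 2.3 tiltxy [-0.002 -0.003] F [-0.2 -0.5 -1.4] gap 0.2 ff 39.2 q7 [-0.76 -0.77]
```

View pics/g3.png

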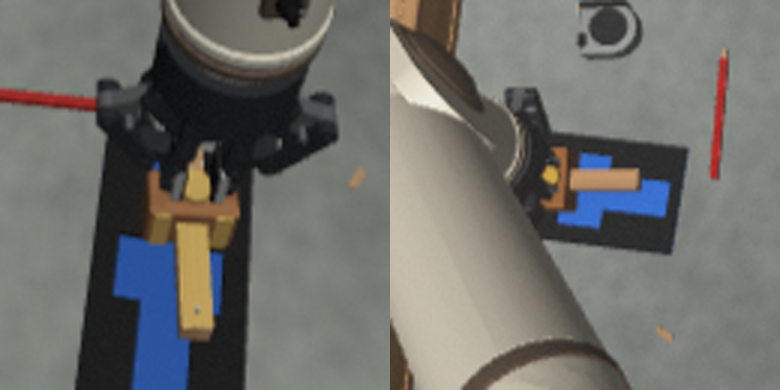

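The views show the gauge over its module, with the stem a few degrees off the cross. I'll measure that angle.

```bash
python3 - <<'E'
from h import *
c=camera("top"); s=camera("side")
A=lambda a,b:np.degrees(np.arctan2(*(b-a)[::-1])).round(1)
def orient(cam,w,z,lo):
    I=cam["img"].astype(int); m=win((I[...,2]-I[...,0]>50)&(I[...,2]>150),*w)
    r=rect(cam,m,z); return r,m.sum()
print("top stem",orient(c,(143,166,265,285),119,0))
print("side stem",orient(s,(350,372,366,406),119,0))
f=lambda p:ray(c,[80+(p[0]-390)/3,215+p[1]/3],15)[0]
print("foam top edge",A(f((688,148)),f((555,133))),"right edge",A(f((688,148)),f((673,253))))
print("screw top", ray(c,[80+160/3,215+175/3],55+88),"glue etc")
for z in (15+88,31+88): print(proj(s,(422,389,z)),proj(s,(418,463,z)))
E
```

```text
top stem (array([424.7, 339.5,  51.7,  16.2, -87.4]), np.int64(127))
side stem (array([420.6, 431.6,  57.2,  17.2, -89.8]), np.int64(326))
foam top edge 86.1 right edge 176.9
screw top [[421.93394787 384.15183819]] glue etc
[357.04950897 361.91531371] [359.4443212  403.36549404]
[358.11639953 358.02525535] [360.62680211 399.87239442]
```

```bash
python3 - <<'E'
from h import *
for n,wins in [("top0",dict(gauge=(105,185,250,305),tape=(295,370,192,240),trim=(370,447,210,262),block=(370,452,266,318))),("side0",dict(tape=(255,306,162,220),trim=(280,328,122,168),block=(330,380,124,170),gauge=(315,385,332,420)))]:
    c=dict(camera(n[:-1])); I=cv2.imread(f"pics/{n}.png").astype(int)
    b,r=I[...,0],I[...,2]; mx=I.max(2)
    for k,w in wins.items():
        blue=win((b>110)&(b-r>70),*w).astype(np.uint8); mod=win((mx<70)|((b-r)>40),*w).astype(np.uint8)
        # sub-pixel centroid of blue
        M=cv2.moments(blue,True); cen=ray(c,[M["m10"]/M["m00"],M["m01"]/M["m00"]],8)[0]
        mod=cv2.morphologyEx(mod,cv2.MORPH_CLOSE,np.ones((3,3)))
        # angle by PCA of blue pixels in world
        ys,xs=np.nonzero(blue); W=ray(c,np.c_[xs,ys],8); v=np.linalg.svd(W-W.mean(0),full_matrices=False)[2][0]
        print(n,k,"blue cen",cen.round(1),"pca",np.degrees(np.arctan2(v[1],v[0])).round(1),"module",rect(c,mod,15))
E
```

```text
top0 gauge blue cen [423.1 390.3] pca 85.7 module [422.5 388.3 185.3 102.1  85.9]
top0 tape blue cen [ 632.5 -154. ] pca -84.3 module [ 630.  -154.1  182.2  101.2  -87.5]
top0 trim blue cen [ 581.8 -384.2] pca -94.5 module [ 580.5 -382.3  184.5  103.6   86.4]
top0 block blue cen [ 419.2 -390.1] pca 98.0 module [ 419.1 -388.3  185.4  101.8  -81.9]
side0 tape blue cen [ 632.8 -160.2] pca -140.6 module [ 632.5 -149.9  195.4  103.   -86.8]
side0 trim blue cen [ 582.8 -391.3] pca 86.6 module [ 582.5 -378.2  197.9  103.8   86.5]
side0 block blue cen [ 419.9 -394.9] pca 98.2 module [ 420.9 -383.8  197.6  105.8  -81.9]
side0 gauge blue cen [423.1 387.8] pca 85.7 module [423.1 383.4 175.7 103.7  85.9]
```

```bash
python3 -m inch '[0.01,0.02,0,0,0,-0.037,1, 0,0,0,0,0,-0.037,1, 0,0,-0.2,0,0,0,1, 0,0,-0.2,0,0,0,1, 0,0,-0.15,0,0,0,1, 0,0,-0.1,0,0,0,1, 0,0,-0.05,0,0,0,1, 0,0,-0.05,0,0,0,1, 0,0,0,0,0,0,1, 0,0,0,0,0,0,1]' >/dev/null;python3 h.py
python3 -m inch '[0,0,-0.02,0,0,0,1, 0,0,0,0,0,0,1, 0,0,0,0,0,0,1]' >/dev/null; python3 h.py
```

```text
6.0 pos [424.1 391.7  30.9] yaw_y -4.4 tiltxy [0.001 0.001] F [-0.2 -0.2 -0.6] gap 0.199 ff 39.3 q7 [-0.78 -0.88]
6.3 pos [423.9 391.8  28.9] yaw_y -4.4 tiltxy [0.001 0.001] F [-0.6 -0.6 -1.2] gap 0.199 ff 39.3 q7 [-0.78 -0.88]
```

```bash
python3 -m inch '[-0.01,-0.025,-0.02,0,0,0,1, 0,0,-0.01,0,0,0,1, 0,0,0,0,0,0,1, 0,0,0,0,0,0,1]' >/dev/null;python3 h.py
python3 -m inch '[0,0,-0.01,0,0,0,1, 0,0,0,0,0,0,1, 0,0,0,0,0,0,1]' >/dev/null; python3 h.py
python3 -m inch '[0,0,-0.01,0,0,0,1, 0,0,0,0,0,0,1, 0,0,0,0,0,0,1]' >/dev/null; python3 h.py
```

```text
6.6 pos [422.6 388.9  25.3] yaw_y -4.4 tiltxy [-0. -0.] F [-0.6  0.4 -1.3] gap 0.196 ff 39.3 q7 [-0.78 -0.88]
6.9 pos [422.8 389.1  24.5] yaw_y -4.4 tiltxy [0. 0.] F [-0.4 -0.8 -0. ] gap 0.199 ff 39.4 q7 [-0.78 -0.88]
7.1 pos [422.8 389.4  24.4] yaw_y -4.4 tiltxy [0.    0.001] F [-1.4 -1.5  7.5] gap 0.2 ff 40.2 q7 [-0.78 -0.88]
```

```bash
python3 -m inch '[0,0,0.01,0,0,0,0.4, 0,0,0,0,0,0,0.3, 0,0,0,0,0,0,0.3, 0,0,0,0,0,0,0.3]' >/dev/null;python3 h.py
python3 -m inch '[0,0,0.1,0,0,0,0.3, 0,0,0.1,0,0,0,0.3, 0,0,0.3,0,0,0,0.3, 0,0,0.3,0,0,0,-0.5, 0,0,0.3,0,0,0,-1, 0,0,0.3,0,0,0,-1, 0,0,0.3,0,0,0,-1]' >/dev/null; python3 h.py
```

```text
7.5 pos [422.7 389.   24.3] yaw_y -4.4 tiltxy [-0. -0.] F [-0.8  0.1  0.1] gap 0.348 ff 0.0 q7 [-0.78 -0.88]
8.0 pos [422.8 389.  197.3] yaw_y -4.4 tiltxy [0.001 0.001] F [-0.1  1.2  0.3] gap 0.898 ff 0.0 q7 [-0.78 -0.87]
```

```bash
python3 -m inch '[0.314,-0.02,0,0,0,0.05,-1, 0.314,-0.02,0,0,0,0.049,-1, 0.314,-0.02,0,0,0,0,-1, 0.314,-0.02,0,0,0,0,-1, 0.314,-0.02,0,0,0,0,-1, 0,0,-0.3,0,0,0,-1, 0,0,-0.3,0,0,0,-1, 0,0,-0.3,0,0,0,-1, 0,0,-0.3,0,0,0,-1, 0,0,-0.1,0,0,0,-1, 0,0,0,0,0,0,-1, 0,0,0,0,0,0,-1]' >/dev/null; python3 h.py
python3 - <<'E'
from h import *
s=camera("side"); print(proj(s,(580,379,67)),proj(s,(580,379,80)))
a=s["img"][290:420,225:395]
cv2.imwrite("pics/t1.png",cv2.resize(a,None,fx=4,fy=4,interpolation=cv2.INTER_CUBIC))
E
```

```text
9.0 pos [580.1 379.3  65.5] yaw_y 4.6 tiltxy [0. 0.] F [0.4 0.4 0.3] gap 0.999 ff 0.0 q7 [-0.62 -0.54]
[273.05988046 356.0318708 ] [272.89866652 352.9943468 ]
```

View pics/t1.png

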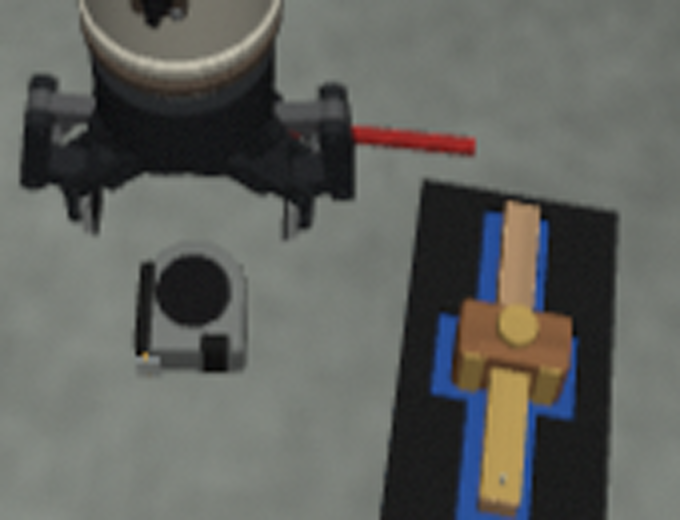

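The gauge is seated in line in its cut-out (crop (510,350)). The fingertips, at crop (93,235) and (287,238), look higher than the reported TCP, so I'll work out their true height.

```bash
python3 - <<'E'
from h import *
s=camera("side")
for z in (65,80,90,95,100,105): print(z,proj(s,(580+42.4,379+3.4,z)).round(1),proj(s,(580-42.4,379-3.4,z)).round(1))
E
python3 -m inch '[0,0,-0.2,0,0,0,-1, 0,0,-0.2,0,0,0,-1, 0,0,-0.1,0,0,0,-1, 0,0,0,0,0,0,-1, 0,0,0,0,0,0,-1]' >/dev/null; python3 h.py
python3 - <<'E'
from h import *
s=camera("side")
a=s["img"][320:400,225:325]
cv2.imwrite("pics/t2.png",cv2.resize(a,None,fx=6,fy=6,interpolation=cv2.INTER_CUBIC))
E
```

```text
65 [251.4 355.7] [294.9 357.3]
80 [250.9 352.2] [295.  353.8]
90 [250.6 349.8] [295.1 351.4]
95 [250.4 348.6] [295.1 350.2]
100 [250.2 347.4] [295.1 349. ]
105 [250.1 346.2] [295.2 347.7]
9.6 pos [580.1 379.3  15.4] yaw_y 4.6 tiltxy [0.001 0.   ] F [ 0.7 -0.1  0.4] gap 0.998 ff 0.0 q7 [-0.62 -0.54]
```

View pics/t2.png

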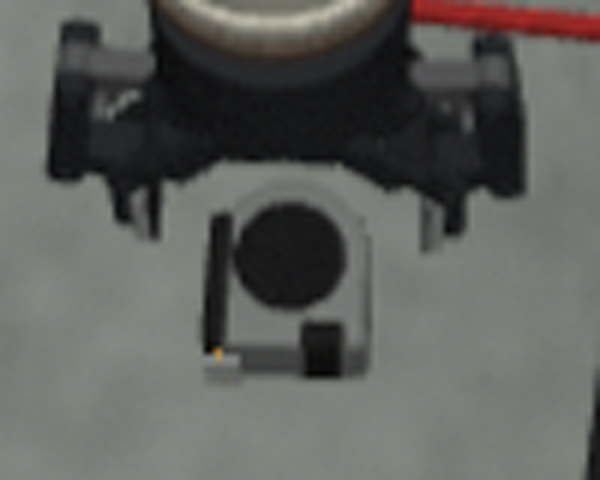

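The fingers (crop (152,240) and (430,250)) straddle the tape sideways, but the tips are well above its top. The true tips are about 28 mm above the reported TCP when nearly shut, and about 41 mm when open. That explains the grip on the thumbscrew, so I have to command about 28 mm lower.

```bash
python3 -m inch '[0,0,-0.1,0,0,0,-1, 0,0,-0.1,0,0,0,-1, 0,0,-0.1,0,0,0,-1, 0,0,-0.05,0,0,0,-1, 0,0,0,0,0,0,-1, 0,0,0,0,0,0,-1]' >/dev/null; python3 h.py
python3 -m inch '[0,0,0,0,0,0,-0.2, 0,0,0,0,0,0,-0.1, 0,0,0,0,0,0,0.2, 0,0,0,0,0,0,0.5, 0,0,0,0,0,0,1, 0,0,0,0,0,0,1, 0,0,0,0,0,0,1, 0,0,0,0,0,0,1]' 50 >/dev/null; python3 h.py
python3 - <<'E'
from h import *
s=camera("side")
a=s["img"][320:400,225:325]
cv2.imwrite("pics/t3.png",cv2.resize(a,None,fx=6,fy=6,interpolation=cv2.INTER_CUBIC))
E
```

```text
10.1 pos [579.2 378.6 -21.5] yaw_y 4.6 tiltxy [-0.001 -0.001] F [ 0.2  0.1 -0.1] gap 1.0 ff 0.0 q7 [-0.62 -0.54]
10.8 pos [580.5 379.5 -19.6] yaw_y 4.6 tiltxy [0.001 0.001] F [-0.2  0.1  6. ] gap 0.618 ff 54.6 q7 [-0.62 -0.54]
```

View pics/t3.png

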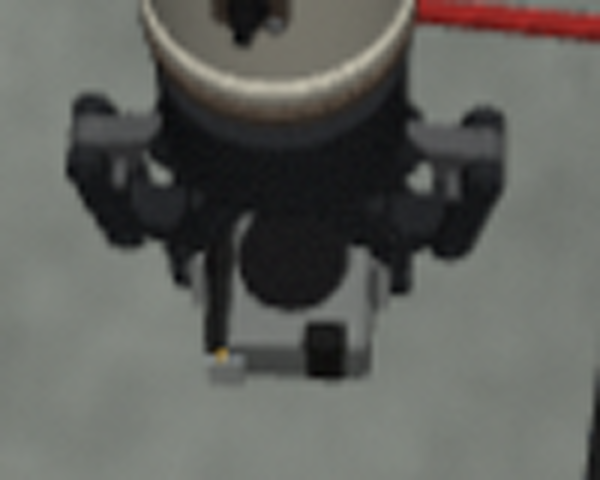

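The tape is gripped across its flat sides: pads at crop (205,290) and (405,285), opening about 53 mm. Lifting and carrying.

```bash
python3 -m inch '[0,0,0.1,0,0,0,1, 0,0,0.2,0,0,0,1, 0,0,0.3,0,0,0,1, 0,0,0.3,0,0,0,1, 0,0,0.3,0,0,0,1, 0,0,0.3,0,0,0,1, 0,0,0.3,0,0,0,1, 0,0,0,0,0,0,1]' >/dev/null; python3 h.py
python3 -m inch '[0.029,-0.296,0,0,0,-0.02,1, 0.029,-0.296,0,0,0,0,1, 0.029,-0.296,0,0,0,0,1, 0.029,-0.296,0,0,0,0,1, 0.029,-0.296,0,0,0,0,1, 0.029,-0.296,0,0,0,0,1, 0.029,-0.296,0,0,0,0,1, 0.029,-0.296,0,0,0,0,1, 0.029,-0.296,0,0,0,0,1, 0.029,-0.296,0,0,0,0,1, 0.029,-0.296,0,0,0,0,1, 0.029,-0.296,0,0,0,0,1, 0.029,-0.296,0,0,0,0,1, 0.029,-0.296,0,0,0,0,1, 0.029,-0.296,0,0,0,0,1, 0.029,-0.296,0,0,0,0,1, 0.029,-0.296,0,0,0,0,1, 0.029,-0.296,0,0,0,0,1, 0,0,0,0,0,0,1, 0,0,0,0,0,0,1]' >/dev/null; python3 h.py
python3 -m inch '[0,0,-0.3,0,0,0,1, 0,0,-0.3,0,0,0,1, 0,0,-0.3,0,0,0,1, 0,0,-0.2,0,0,0,1, 0,0,0,0,0,0,1, 0,0,0,0,0,0,1, 0,0,0,0,0,0,1]' >/dev/null; python3 h.py
python3 - <<'E'
from h import *
s=camera("side");t=camera("top")
a=s["img"][150:230,235:335];b=t["img"][175:255,280:380]
cv2.imwrite("pics/t4.png",np.hstack([cv2.resize(k,None,fx=4,fy=4,interpolation=cv2.INTER_CUBIC) for k in (a,b)]))
E
```

```text
11.5 pos [582.9 381.3 167.2] yaw_y 4.6 tiltxy [0.009 0.006] F [1.1 1.  0.2] gap 0.621 ff 54.0 q7 [-0.62 -0.54]
13.2 pos [ 630.5 -157.2  158.6] yaw_y 2.5 tiltxy [-0.002 -0.001] F [ 0.5  1.3 -1.7] gap 0.617 ff 53.9 q7 [0.11 0.3 ]
13.7 pos [ 633.  -153.    50.7] yaw_y 2.8 tiltxy [0.002 0.   ] F [ 0.2 -0.4 -0.8] gap 0.618 ff 53.8 q7 [0.11 0.32]
```

View pics/t4.png

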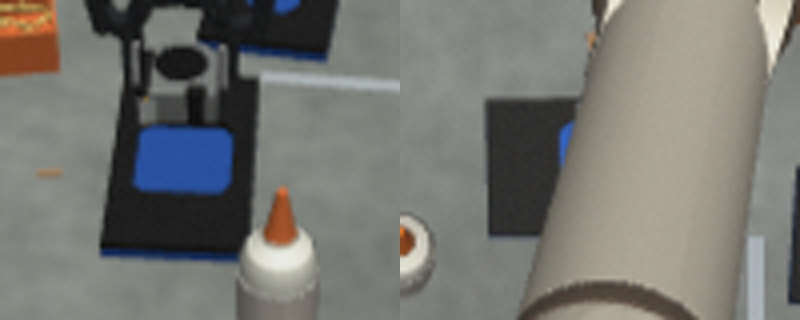

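The tape hangs level at side crop (180,85), above and in line with its blue cut-out. The glue has not moved. Lowering.

```bash
python3 -m inch '[-0.01,-0.01,-0.2,0,0,0,1, 0,0,-0.15,0,0,0,1, 0,0,-0.1,0,0,0,1, 0,0,-0.07,0,0,0,1, 0,0,-0.05,0,0,0,1, 0,0,0,0,0,0,1, 0,0,0,0,0,0,1]' >/dev/null; python3 h.py
python3 -m inch '[0,0,-0.025,0,0,0,1, 0,0,-0.01,0,0,0,1, 0,0,0,0,0,0,1, 0,0,0,0,0,0,1]' >/dev/null; python3 h.py
python3 -m inch '[0,0,-0.01,0,0,0,1, 0,0,0,0,0,0,1, 0,0,0,0,0,0,1]' >/dev/null; python3 h.py
```

```text
14.4 pos [ 631.3 -154.9   -7.2] yaw_y 2.8 tiltxy [ 0.001 -0.   ] F [ 0.2  0.2 -1.1] gap 0.613 ff 54.0 q7 [0.12 0.33]
14.8 pos [ 631.  -154.8  -10.9] yaw_y 2.8 tiltxy [ 0. -0.] F [ 0.1  0.3 -2. ] gap 0.62 ff 54.0 q7 [0.12 0.33]
15.0 pos [ 631.2 -154.9  -11.7] yaw_y 2.7 tiltxy [ 0.001 -0.   ] F [-1.4  0.3  2. ] gap 0.618 ff 54.2 q7 [0.12 0.33]
```

```bash
python3 -m inch '[0,0,0,0,0,0,0, 0,0,0,0,0,0,-0.5, 0,0,0,0,0,0,-1, 0,0,0,0,0,0,-1, 0,0,0.1,0,0,0,-1, 0,0,0.2,0,0,0,-1, 0,0,0.3,0,0,0,-1, 0,0,0.3,0,0,0,-1, 0,0,0.3,0,0,0,-1, -0.302,0.017,0.2,0,0,-0.045,-1, -0.302,0.017,0.2,0,0,-0.044,-1, -0.302,0.017,0,0,0,0,-1, -0.302,0.017,0,0,0,0,-1, -0.302,0.017,-0.2,0,0,0,-1, -0.302,0.017,-0.3,0,0,0,-1, 0,0,0,0,0,0,-1, 0,0,0,0,0,0,-1]' >/dev/null; python3 h.py
python3 - <<'E'
from h import *
s=camera("side")
a=s["img"][150:230,235:395]
cv2.imwrite("pics/t5.png",cv2.resize(a,None,fx=5,fy=5,interpolation=cv2.INTER_CUBIC))
E
```

```text
16.4 pos [ 446.4 -144.    97.5] yaw_y -5.3 tiltxy [-0.005  0.002] F [1.4 0.6 1. ] gap 0.997 ff 0.0 q7 [0.11 0.23]
```

View pics/t5.png

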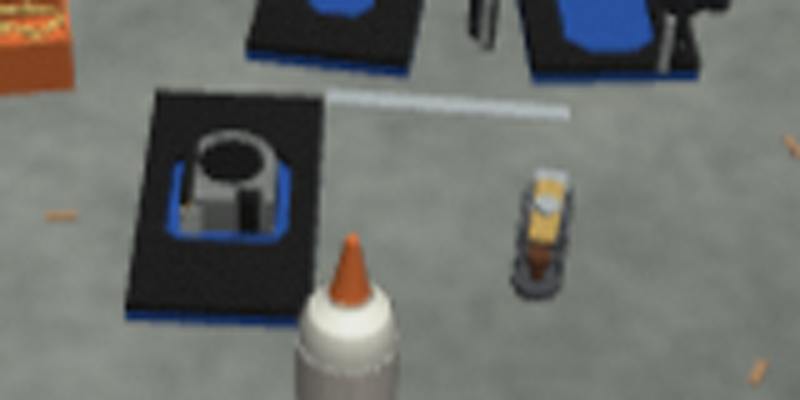

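The tape sits square in its cut-out at crop (232,190). The smaller plane is at (543,235). Picking it up.

```bash
python3 -m inch '[0,0,-0.3,0,0,0,-1, 0,0,-0.3,0,0,0,-1, 0,0,-0.2,0,0,0,-1, 0,0,-0.2,0,0,0,-1, 0,0,-0.1,0,0,0,-1, 0,0,0,0,0,0,-1, 0,0,0,0,0,0,-1]' >/dev/null; python3 h.py
python3 -m inch '[0,0,-0.04,0,0,0,-1, 0,0,0,0,0,0,0, 0,0,0,0,0,0,0.2, 0,0,0,0,0,0,1, 0,0,0,0,0,0,1, 0,0,0,0,0,0,1, 0,0,0,0,0,0,1, 0,0,0,0,0,0,1, 0,0,0,0,0,0,1]' 50 >/dev/null; python3 h.py
```

```text
17.1 pos [ 451.7 -144.9  -11. ] yaw_y -5.2 tiltxy [ 0.001 -0.   ] F [0.5 1.1 0. ] gap 1.0 ff 0.0 q7 [0.14 0.28]
17.8 pos [ 450.8 -144.7  -14.8] yaw_y -5.3 tiltxy [ 0.001 -0.   ] F [-1.2  0.2  5.8] gap 0.309 ff 49.9 q7 [0.14 0.28]
```

```bash
python3 -m inch '[0,0,0.1,0,0,0,1, 0,0,0.2,0,0,0,1, 0,0,0.3,0,0,0,1, 0,0,0.2,0,0,0,1, 0.1455,-0.265,0,0,0,0.016,1, 0.1455,-0.265,0,0,0,0,1, 0.1455,-0.265,0,0,0,0,1, 0.1455,-0.265,0,0,0,0,1, 0.1455,-0.265,0,0,0,0,1, 0.1455,-0.265,0,0,0,0,1, 0.1455,-0.265,0,0,0,0,1, 0.1455,-0.265,0,0,0,0,1, 0.1455,-0.265,0,0,0,0,1, 0,0,0,0,0,0,1, 0,0,0,0,0,0,1, 0,0,-0.2,0,0,0,1, 0,0,-0.2,0,0,0,1, 0,0,0,0,0,0,1, 0,0,0,0,0,0,1, 0,0,0,0,0,0,1]' >/dev/null; python3 h.py
python3 - <<'E'
from h import *
s=camera("side")
a=s["img"][110:190,270:400]
cv2.imwrite("pics/p1.png",cv2.resize(a,None,fx=6,fy=6,interpolation=cv2.INTER_CUBIC))
E
```

```text
19.5 pos [ 581.5 -382.4   25.4] yaw_y -3.8 tiltxy [0. 0.] F [ 0.6 -0.6 -1.4] gap 0.311 ff 50.0 q7 [0.43 0.59]
```

View pics/p1.png

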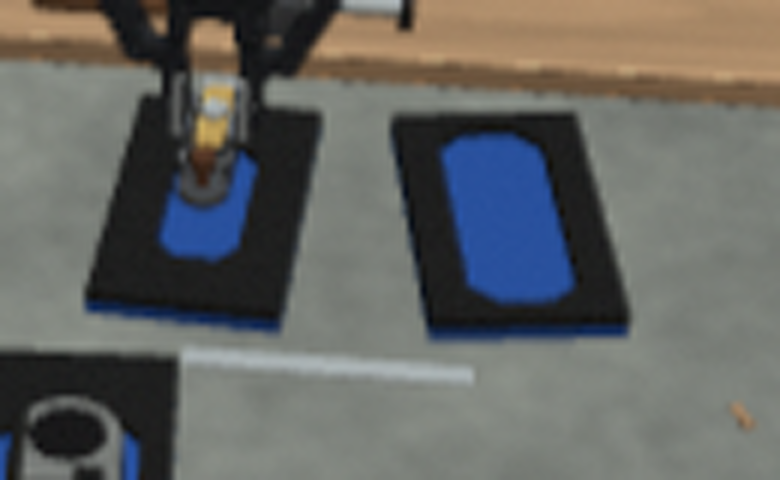

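The smaller plane is held level at (205,140), in line over its cut-out. Lowering.

```bash
python3 -m inch '[0,0,-0.15,0,0,0,1, 0,0,-0.07,0,0,0,1, 0,0,-0.05,0,0,0,1, 0,0,-0.03,0,0,0,1, 0,0,0,0,0,0,1, 0,0,0,0,0,0,1]' >/dev/null; python3 h.py
python3 -m inch '[0,0,-0.015,0,0,0,1, 0,0,0,0,0,0,1, 0,0,0,0,0,0,1]' >/dev/null; python3 h.py
```

```text
20.0 pos [ 581.2 -383.2   -5.8] yaw_y -3.8 tiltxy [-0.  0.] F [-0.4 -0.8 -1.3] gap 0.305 ff 50.0 q7 [0.43 0.59]
20.3 pos [ 581.7 -383.5   -6.7] yaw_y -3.8 tiltxy [ 0.001 -0.001] F [-0.  -0.3 -1.6] gap 0.309 ff 50.1 q7 [0.43 0.59]
```

```bash
python3 -m inch '[0,0,-0.01,0,0,0,1, 0,0,0,0,0,0,1]' >/dev/null; python3 h.py
python3 -m inch '[0,0,0,0,0,0,0.2, 0,0,0,0,0,0,-0.5, 0,0,0,0,0,0,-1, 0,0,0,0,0,0,-1, 0,0,0.1,0,0,0,-1, 0,0,0.2,0,0,0,-1, 0,0,0.3,0,0,0,-1, 0,0,0.3,0,0,0,-1, 0,0,0.3,0,0,0,-1, 0,0,0.3,0,0,0,-1, 0,0,0.3,0,0,0,-1, 0,0,0,0,0,0,-1]' >/dev/null; python3 h.py
python3 -m inch '[0.0233,0.2914,0,0,0,0.046,-1, 0.0233,0.2914,0,0,0,0.046,-1, 0.0233,0.2914,0,0,0,0.046,-1, 0.0233,0.2914,0,0,0,0.046,-1, 0.0233,0.2914,0,0,0,0,-1, 0.0233,0.2914,0,0,0,0,-1, 0.0233,0.2914,0,0,0,0,-1, 0.0233,0.2914,0,0,0,0,-1, 0.0233,0.2914,0,0,0,0,-1, 0.0233,0.2914,0,0,0,0,-1, 0.0233,0.2914,0,0,0,0,-1, 0.0233,0.2914,0,0,0,0,-1, 0.0233,0.2914,0,0,0,0,-1, 0.0233,0.2914,0,0,0,0,-1, 0.0233,0.2914,0,0,0,0,-1, 0.0233,0.2914,0,0,0,0,-1, 0.0233,0.2914,0,0,0,0,-1, 0.0233,0.2914,0,0,0,0,-1, 0,0,0,0,0,0,-1, 0,0,0,0,0,0,-1]' >/dev/null; python3 h.py
```

```text
20.4 pos [ 581.7 -383.5   -6.7] yaw_y -3.8 tiltxy [ 0.001 -0.   ] F [-2.3  1.7  4.9] gap 0.307 ff 50.8 q7 [0.43 0.59]
21.4 pos [ 585.1 -385.9  181. ] yaw_y -3.8 tiltxy [ 0.011 -0.007] F [ 0.8 -1.   0.3] gap 0.998 ff 0.0 q7 [0.41 0.57]
23.1 pos [622.9 144.7 172.4] yaw_y 13.0 tiltxy [0.    0.001] F [ 0.1 -0.9  0.3] gap 1.001 ff 0.0 q7 [-0.27 -0.04]
```

```bash
python3 -m inch '[0,0,-0.3,0,0,0,-1, 0,0,-0.3,0,0,0,-1, 0,0,-0.3,0,0,0,-1, 0,0,-0.3,0,0,0,-1, 0,0,-0.2,0,0,0,-1, 0,0,-0.2,0,0,0,-1, 0,0,-0.1,0,0,0,-1, 0,0,-0.1,0,0,0,-1, 0,0,0,0,0,0,-1, 0,0,0,0,0,0,-1]' >/dev/null; python3 h.py
python3 -m inch '[0,0,-0.06,0,0,0,-1, 0,0,0,0,0,0,-0.3, 0,0,0,0,0,0,0, 0,0,0,0,0,0,1, 0,0,0,0,0,0,1, 0,0,0,0,0,0,1, 0,0,0,0,0,0,1, 0,0,0,0,0,0,1, 0,0,0,0,0,0,1]' 80 >/dev/null; python3 h.py
```

```text
23.9 pos [623.7 140.8  -7.5] yaw_y 12.7 tiltxy [ 0. -0.] F [ 0.6 -0.8  1.1] gap 0.998 ff 0.0 q7 [-0.27 -0.04]
24.7 pos [624.1 141.6 -12.9] yaw_y 12.8 tiltxy [0.002 0.   ] F [-1.8 -0.2  5.6] gap 0.466 ff 82.9 q7 [-0.27 -0.04]
```

```bash
python3 -m inch '[0,0,0.1,0,0,0,1, 0,0,0.2,0,0,0,1, 0,0,0.3,0,0,0,1, 0,0,0.3,0,0,0,1, 0,0,0.3,0,0,0,1, 0,0,0.3,0,0,0,1, 0,0,0.3,0,0,0,1, 0,0,0,0,0,0,1, 0,0,0,0,0,0,1]' >/dev/null; python3 h.py
python3 -m inch '[0,-0.3,0,0,0,-0.052,1, 0,-0.3,0,0,0,0,1, 0,-0.3,0,0,0,0,1, 0,-0.3,0,0,0,0,1, 0,-0.3,0,0,0,0,1, 0,-0.3,0,0,0,0,1, 0,-0.3,0,0,0,0,1, 0,-0.3,0,0,0,0,1, 0,-0.3,0,0,0,0,1, 0,-0.3,0,0,0,0,1, 0,-0.3,0,0,0,0,1, -0.25,-0.25,0,0,0,0,1, -0.25,-0.25,0,0,0,0,1, -0.25,-0.25,0,0,0,0,1, -0.25,-0.25,0,0,0,0,1, -0.26,-0.25,0,0,0,0,1, -0.26,-0.25,0,0,0,0,1, -0.26,-0.25,0,0,0,0,1, -0.26,-0.25,0,0,0,0,1, 0,0,0,0,0,0,1]' >/dev/null; python3 h.py
python3 -m inch '[0,0,-0.3,0,0,0,1, 0,0,-0.3,0,0,0,1, 0,0,-0.3,0,0,0,1, 0,0,-0.3,0,0,0,1, 0,0,-0.1,0,0,0,1, 0,0,0,0,0,0,1, 0,0,0,0,0,0,1, 0,0,0,0,0,0,1]' >/dev/null; python3 h.py
python3 - <<'E'
from h import *
s=camera("side")
a=s["img"][110:190,270:400]
cv2.imwrite("pics/p2.png",cv2.resize(a,None,fx=6,fy=6,interpolation=cv2.INTER_CUBIC))
E
```

```text
25.4 pos [624.2 141.6 167.8] yaw_y 12.7 tiltxy [0.003 0.001] F [-0.5 -0.9 -4. ] gap 0.467 ff 81.9 q7 [-0.27 -0.04]
27.1 pos [ 409.  -395.   163.6] yaw_y 7.4 tiltxy [-0.008 -0.001] F [-2.  -0.  -4.5] gap 0.466 ff 82.2 q7 [0.56 0.92]
27.8 pos [ 420.1 -389.4   37.2] yaw_y 8.1 tiltxy [ 0.001 -0.001] F [ 0.5  0.3 -3.4] gap 0.463 ff 82.3 q7 [0.57 0.95]
```

View pics/p2.png

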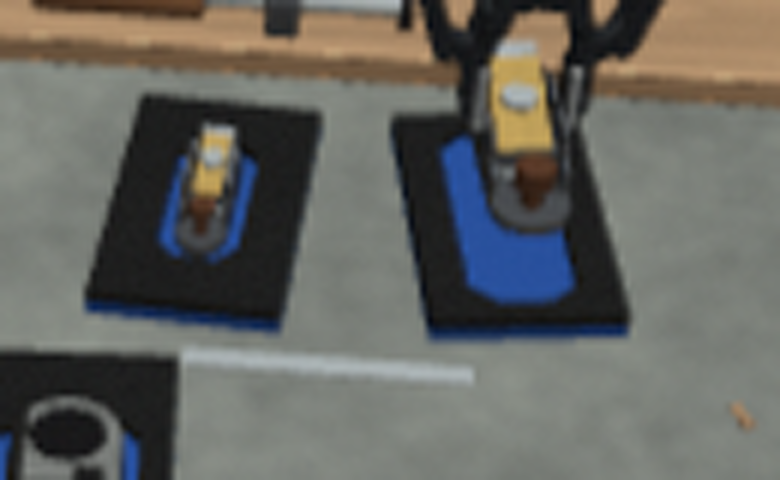

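The smaller plane is seated centrally at (207,190). The larger plane is level and in line over its cut-out at (525,150). Lowering.

```bash
python3 -m inch '[0,0,-0.2,0,0,0,1, 0,0,-0.1,0,0,0,1, 0,0,-0.06,0,0,0,1, 0,0,-0.04,0,0,0,1, 0,0,0,0,0,0,1, 0,0,0,0,0,0,1]' >/dev/null; python3 h.py
python3 -m inch '[0,0,-0.015,0,0,0,1, 0,0,0,0,0,0,1, 0,0,0,0,0,0,1]' >/dev/null; python3 h.py
```

```text
28.3 pos [ 419.4 -388.8   -3.6] yaw_y 8.1 tiltxy [ 0. -0.] F [-0.4  0.8 -3.1] gap 0.465 ff 82.2 q7 [0.58 0.96]
28.6 pos [ 419.7 -389.1   -4.9] yaw_y 8.1 tiltxy [ 0.001 -0.001] F [ 0.3 -0.3 -1.4] gap 0.464 ff 82.4 q7 [0.58 0.96]
```

```bash
python3 -m inch '[0,0,-0.005,0,0,0,1, 0,0,0,0,0,0,1, 0,0,0,0,0,0,0, 0,0,0,0,0,0,-0.5, 0,0,0,0,0,0,-1, 0,0,0,0,0,0,-1, 0,0,0.1,0,0,0,-1, 0,0,0.2,0,0,0,-1, 0,0,0.3,0,0,0,-1, 0,0,0.3,0,0,0,-1, 0,0,0.3,0,0,0,-1, 0,0,0.3,0,0,0,-1, 0,0.3,0.3,0,0,0,-1, 0,0.3,0,0,0,0,-1, 0,0.3,0,0,0,0,-1, 0,0.3,0,0,0,0,-1, 0,0.3,0,0,0,0,-1, 0,0.3,0,0,0,0,-1, 0,0,0,0,0,0,-1, 0,0,0,0,0,0,-1]' >/dev/null; python3 h.py
python3 - <<'E'
from h import *
cv2.imwrite("pics/f.png",camera("side")["img"]); t=camera("top"); a=cv2.imread("pics/top0.png"); b=t["img"]
w=(slice(130,255),slice(240,300)); print("glue/mug change px",(np.abs(a[w].astype(int)-b[w]).max(2)>60).sum())
E
```

```text
30.2 pos [ 419.6 -207.6  174.4] yaw_y 8.3 tiltxy [0.001 0.   ] F [-0.2 -0.4  0.5] gap 1.001 ff 0.0 q7 [0.3  0.57]
glue/mug change px 124
```

View pics/f.png

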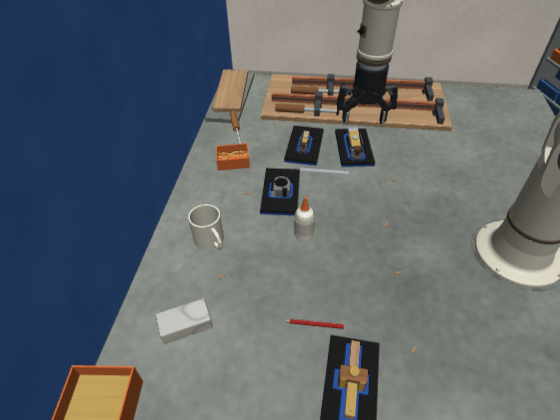

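All four tools sit in their cut-outs: (304,143), (354,143), (281,187) and (353,378). The glue at (304,225) and the mug at (207,228) are where they started, and the arm is clear of everything.

```bash
python3 -c "
from cell import *
print(job_done())"
```

```text
the job is handed in; nothing more can be done
None
```

The job is handed in at about 30 s: in the final picture all four tools sit in line in their own cut-outs and the glue and mug had not moved, but no verdict came back.

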